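# Gauge a casting under the bridge bar

### The job

Check the height of the aluminium casting with the rectangular boss on the steel height gauge: lay it lengthwise between the guides in front of the bridge and let go of it, then push it along the lane under the first, higher bar until its boss stops against the second, lower bar. Where the lower bar is clamped differs from job to job, so feel for it; press for a moment with about 12 N, never more than 25 N on the bars, and leave the casting there, flat in the lane with its boss under the first bar. Leave the casting with the round boss and everything else where they are.

Things in the scene. Friction and masses are not known exactly. Their poses are not given: they have to be found in the camera images.
- casting_mid (a point): (all sizes in mm) centre (half-way up, 20 above the underside) of the loose aluminium casting to be gauged, about 0.3 kg: a flat foot 96 long (x) x 44 wide (y) x 16 high, nose corners chamfered at +x, and on its middle a rectangular boss 50 long x 26 wide, top 40 above the underside. Boss end faces lie 25 from this point along x, sides 13 along y; z is up
- gauge: steel gauge, fixed; origin on the counter under the lane's middle line, z up, x along the lane from open mouth to bars. Base plate x -125 to 95, 96 wide; lane floor z = 10, waxed and slippery. Guides 9.5 high: 53 apart from x -123 to -20, narrowing to 47 at x 5 and on. Cheeks along the lane (x 14 to 70, to z 52) hold the bars. Rigid: come slowly
- lay_place (a point): point on the lane floor, on the middle line, 60 before the gauge's origin (x -60): a good place for the casting's centre when it is first laid down, nose towards the bars; its boss then ends 55 before the first bar. Axes as the gauge's
- bridge: the bridge fixed on the gauge, same origin and axes: two cheeks and the first, higher bar at x 20 to 32, its underside 42 above the lane floor (2 over the rectangular boss), top at z 62; and behind it the second, lower bar, 22 to 40 above the floor, so it stops the boss; rubber facing (about 7 N per mm). It is clamped where the job needs it: the facing lies anywhere from x 42 to 54 (not reported)
- round_casting: a loose aluminium casting not to be touched: the same foot, but a round boss 34 in diameter, its top 50 above the underside; origin at the centre of its underside
- brass_box: bystander: loose round brass parts box, 45 in diameter, 23 high; origin at the centre of its underside
- screwdriver: bystander: loose small screwdriver lying flat, 125 long along its y, 12 thick; origin at the centre of its underside
- casting: the same casting (rectangular boss), its origin at the centre of its underside, axes as above

How it is judged:
By the outcome, as a careful person would: the job done as asked, in the order asked, and still so for the second after the job is handed in, with the robot touching nothing.
It also fails if it takes over 64 s, if anything falls off the work surface, if the arm or the gripper's body presses on something with over 40 N, if the wrist force passes 120 N, or if a joint passes its speed limit or range.

### The arm

A 7-joint arm with a two-finger parallel gripper is mounted at the origin on a cart in front of the work surface, level with it; the furniture and walls round the work are solid. World frame = base frame: x ahead of the robot, y to its left, z up, the work surface at z = 0. Lengths are in m, angles in rad, forces in N, time in s.
With the tool pointing down it reaches from about 0.35 to 0.9 m from the base axis. Payload 8.1 kg.
Tool frame: the origin (TCP) lies at the very end of the fingers, on their centre line; the grasp point (between the pads) lies 19 mm behind it; z points along the fingers, y is the line along which they close (so a half turn about z gives the same grasp; the last joint's range is limited). The gripper opens to 85 mm and grips with 20 to 120 N. Pads are 22 mm wide; open, the fingers measure 114 mm over their backs; the gripper's body (76 mm by 85 mm) begins 54 mm behind the grasp point. The pads swing forward as they close: fully open they stand 13 mm farther back than shut.
Start: joints at [-1.451, 0.434, 0.025, 1.573, -0.012, 1.134, -0.075], TCP at [0.138, 0.61, 0.231] pointing down, gripper open.
Joint ranges: [-2.62, 2.62], [-0.44, 2.09], [-1.27, 1.32], [0.08, 2.57], [-1.32, 4.46], [0.12, 2], [-2.74, 2.74]. Speed limits (rad/s): [2.22, 2.22, 3.01, 3.01, 3.14, 3.14, 3.14].

### API

Orientations are given as [roll, pitch, yaw] about the fixed x, y, z axes, in that order (R = Rz(yaw) Ry(pitch) Rx(roll)).
In Python, from rig import r gives the robot as it stands.
- The arm moves only by the tool play_rows, never from a script. Its argument "series" is a list of rows, each an object with "xyz": the shift along the tool's x, y, z in mm, a list of three; "yaw": the turn about the tool's z in degrees; "jaw": the gripper's target within -1 to 1 (shut at 1, half-way at 0, fully open at -1). In form: [{"xyz": [tx, ty, tz], "yaw": yaw, "jaw": jaw}, ...]. A call has 1 to 12 rows; each row shifts and turns the commanded pose from where the row before left it, along the tool's axes as they then stand; what a row does not reach is not made up. A row lasts 1/10 s, in which the tool goes at most 50 mm and 8.59 degrees, less where a joint would pass 70% of its speed; a pose out of reach is approached as far as the arm can. A call is refused whole if a number of a shift passes 50 or a number of a turn 8.59, either way. A call with a gripper value outside its range is refused whole. The fingers move at their own pace and stop on an object; "squeeze" is the grip in N (left out, the last holds). Time passes only in rows, so rows that do not move let the fingers close. It gives the time, the measured TCP pose, the force, the opening and the grip force at its end, in the units of the state.
- r.state(): the state, without advancing time (a new reading comes with each control period).
- r.snapshot(name): name is "scene" or "top"; returns a dict with "color" (420x560x3 uint8, blue, green, red), "vfov" (degrees; the focal length in pixels is half the picture's height over the tangent of half this angle, whatever the lens; pixels are square), "cx", "cy" (the principal point, pixels), "distortion" ([k1, k2, p1, p2, k3] as OpenCV has them; the pictures are not rectified), "rvec" (rotation vector, rad) and "tvec" (3), from world to camera coordinates, as OpenCV has them. Camera axes: x right, y down, z forward; pixel columns grow to the right and rows downward; lengths in m; the calibration is good to about 2 mm. A picture is of the moment at which its call begins. There is no depth.
- r.finish_job(): hands the job in; it is judged then, once.
The state is a dict: "time": time; "qpos": joint angles; "dq": joint speeds; "joint_torque": joint torques, N m; "ee_pos": TCP position; "orientation": TCP orientation; "force": force on the tool from outside, world axes, zero at the start; "torque": the same for the moment, N m; "gripper_width": finger opening in m; "grip_force": force on a finger pad.
Only numpy, scipy, OpenCV 4.12 (cv2) and the standard library are available. Lean on these libraries where they do the work, as an engineer would, in place of code of your own. Each camera call takes 0.05 s, during which the arm holds its last target. There are 200 camera calls.

## Working session

There is one attempt and no reset: what is moved stays moved. The work goes in short steps, Python scripts to look and compute and a tool call to move; the robot and the scene stay as the last step left them, time stands still between calls to the robot, and variables do not carry over. Pictures are saved under pics/ and viewed, at most 10 in all, crops included, and the job is handed in when it is done.

Besides the shell and the picture viewer there is one more tool, called in YAML: its name, and indented under it one key for each argument. play_rows: Moves the arm, as the interface text tells. Its arguments: {"type":"object","properties":{"series":{"type":"array"},"squeeze":{"type":"number"}},"required":["series"]}

```bash
mkdir -p pics; ls
python3 - <<'E'
from rig import r
import cv2,json
import pickle
d={}
for n in("scene","top"):
    s=r.snapshot(n); d[n]=s; cv2.imwrite(f"pics/{n}0.png",s["color"])
    print(n,{k:v for k,v in s.items() if k!="color"})
pickle.dump(d,open("s0.pkl","wb"))
print(r.state())
E
```

```text
pics
scene {'vfov': 47.72367933355913, 'cx': 285.50532393489, 'cy': 206.07463966497957, 'distortion': array([0.05174981, 0.        , 0.        , 0.        , 0.        ]), 'rvec': array([ 2.25508228, -0.88540952,  0.32184067]), 'tvec': array([-0.22118427,  0.48514169,  0.49534538])}
top {'vfov': 51.279114604032245, 'cx': 283.2193967055901, 'cy': 204.43689036085632, 'distortion': array([-0.01577239,  0.        ,  0.        ,  0.        ,  0.        ]), 'rvec': array([ 2.13942092, -2.18611498,  0.14200355]), 'tvec': array([0.3284367 , 0.55460127, 0.82524872])}
{'time': 0.1, 'qpos': array([-1.45058709,  0.43512443,  0.02495755,  1.57402361, -0.01159044,
        1.13398979, -0.07513107]), 'dq': array([-0.00124101, -0.00108866, -0.00183774, -0.00076759,  0.0004869 ,
        0.00055548,  0.00013999]), 'joint_torque': array([ 3.66102147e-03, -6.71757174e+01,  1.02851853e+00, -3.16905749e+01,
        1.58456666e-02,  7.23146295e-03,  2.40428221e-05]), 'ee_pos': array([0.1380508 , 0.60909251, 0.23061543]), 'orientation': array([-3.14019820e+00,  1.29060109e-04,  2.91870144e+00]), 'force': array([-0.12282261,  0.2957933 , -0.23517215]), 'torque': array([-0.01849713, -0.01425856,  0.03239948]), 'grip_force': 0.0, 'gripper_width': 0.08582522964037542}
```

View pics/scene0.png

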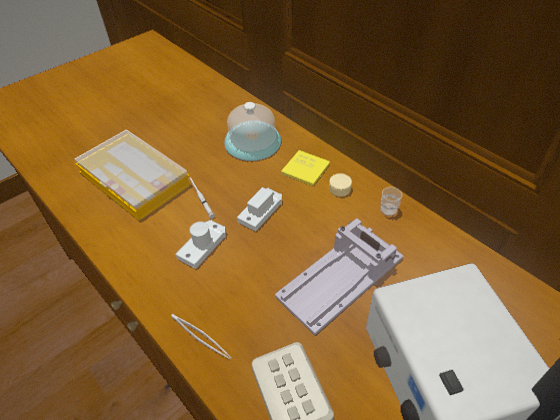

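View pics/top0.png

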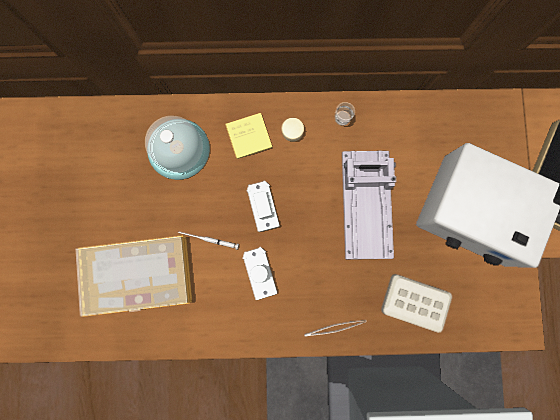

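The scene view shows the rectangular-boss casting near (260,208), the round one near (202,243), and the gauge near (340,275). In the top view they are at (263,206), (260,274) and (369,205). I'll enlarge both.

```bash
cat > h.py <<'E'
import cv2,numpy as np,pickle
from scipy.optimize import least_squares
def cam(s):
    h=s["color"].shape[0]; f=h/2/np.tan(np.radians(s["vfov"])/2)
    return np.array([[f,0,s["cx"]],[0,f,s["cy"]],[0,0,1]]),np.array(s["distortion"]),np.array(s["rvec"]),np.array(s["tvec"])
def proj(s,P):
    K,d,rv,t=cam(s); return cv2.projectPoints(np.array(P,float).reshape(-1,3),rv,t,K,d)[0].reshape(-1,2)
def tri(sa,pa,sb,pb):
    out=[]
    for s,p in((sa,pa),(sb,pb)):
        K,d,rv,t=cam(s); out.append((np.c_[cv2.Rodrigues(rv)[0],t],cv2.undistortPoints(np.array(p,float).reshape(-1,1,2),K,d).reshape(-1,2).T))
    X=cv2.triangulatePoints(out[0][0],out[1][0],out[0][1],out[1][1]); return (X[:3]/X[3]).T
def onz(s,p,z):
    K,d,rv,t=cam(s); R=cv2.Rodrigues(rv)[0]; u=cv2.undistortPoints(np.array(p,float).reshape(-1,1,2),K,d).reshape(-1,2)
    D=np.c_[u,np.ones(len(u))]@R; C=-R.T@t; return C+D*((z-C[2])/D[:,2])[:,None]
E
python3 - <<'E'
from h import *
d=pickle.load(open("s0.pkl","rb"))
for n in d: print(n,proj(d[n],[[.138,.609,.231],[0,0,0],[.5,0,0],[.138,.609,0],[0.1,.609,0]]).round(0).tolist())
S,T=d["scene"]["color"],d["top"]["color"]
def crop(im,x,y,w,h,k): return cv2.resize(im[y:y+h,x:x+w],None,fx=k,fy=k,interpolation=cv2.INTER_CUBIC)
cv2.imwrite("pics/c1.png",np.hstack([crop(T,240,170,50,75,8),crop(S,232,180,50,75,8)]))
cv2.imwrite("pics/c2.png",np.hstack([crop(T,336,145,65,120,5),crop(S,270,215,90,120,5)[:, :], ]) if 0 else np.hstack([crop(T,336,145,64,120,5),crop(S,272,215,80,120,5)]))
cv2.imwrite("pics/c2.png",np.vstack([np.hstack([cv2.rotate(crop(T,336,145,64,120,5),cv2.ROTATE_90_CLOCKWISE)]) ]))
cv2.imwrite("pics/c3.png",crop(S,270,215,140,120,5))
E
```

```text
scene [[-90.0, 159.0], [61.0, 699.0], [384.0, 361.0], [-11.0, 256.0], [-34.0, 268.0]]
top [[82.0, 492.0], [456.0, 496.0], [440.0, 233.0], [136.0, 428.0], [135.0, 449.0]]
```

View pics/c1.png

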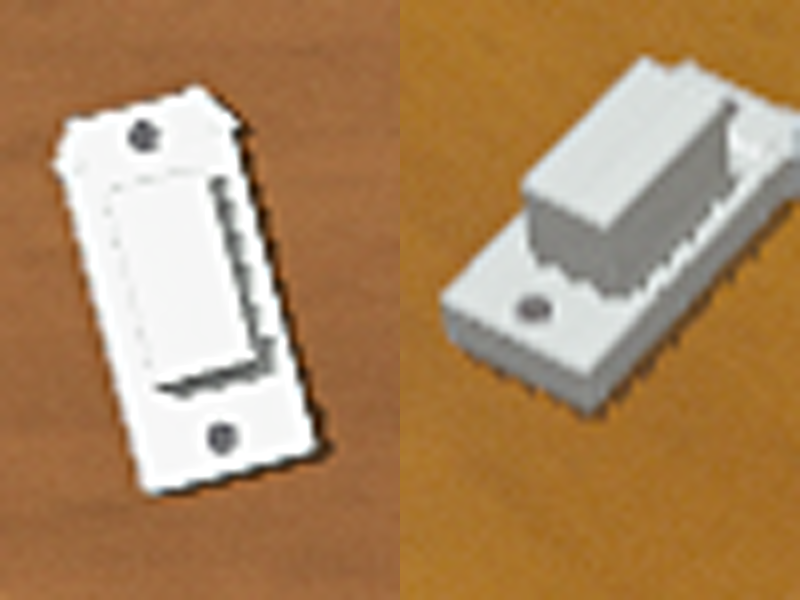

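View pics/c2.png

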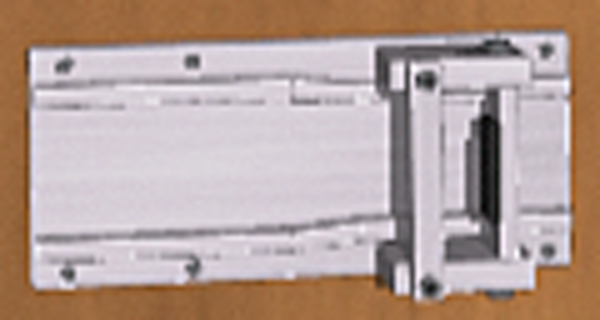

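View pics/c3.png

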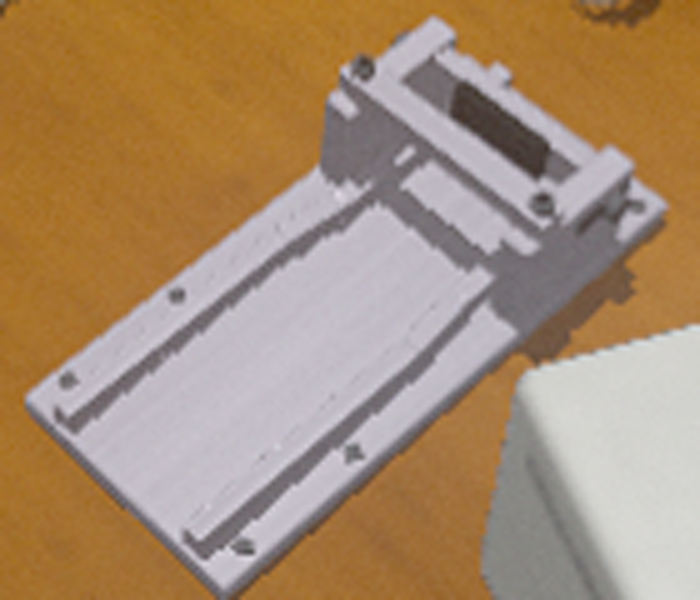

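c1 shows the casting: nose up-right in the scene view, up in the top view, with foot holes, foot corners and boss corners readable. c2 and c3 show the gauge with its mouth toward the robot, plate corners, screw holes and bar bolts readable. I'll triangulate these and fit the poses.

```bash
cat > fit.py <<'E'
from h import *
d=pickle.load(open("s0.pkl","rb")); S,T=d["scene"],d["top"]
def px(p,x0,y0,k): return (np.array(p,float)+.5)/k-.5+[x0,y0]
np.set_printoptions(precision=4,suppress=True)
# casting
ct=lambda *p:px(p,240,170,8); cs=lambda *p:px(np.array(p)-[400,0],232,180,8)
names=['tailhole','tailL','tailR','bossTL','bossTR','bossNR']
A=ct((222,437),(148,490),(316,446),(150,375),(255,358),(215,176)); B=cs((534,310),(443,300),(590,375),(525,188),(606,226),(735,103))
print(np.c_[tri(T,A,S,B)])
def fit(objT,pT,objS,pS,x0):
    def res(x):
        f=lambda o:np.array(o)@np.array([[np.cos(x[3]),np.sin(x[3]),0],[-np.sin(x[3]),np.cos(x[3]),0],[0,0,1]])+x[:3]
        return np.r_[(proj(T,f(objT))-pT).ravel(),(proj(S,f(objS))-pS).ravel()]
    s=least_squares(res,x0,loss='soft_l1'); print('pose',s.x,np.degrees(s.x[3])); print(res(s.x).reshape(-1,2).round(1).tolist()); return s.x
m=1e-3
o=np.array([[-48,22,16],[-48,-22,16],[-25,13,40],[-25,-13,40],[25,-13,40]])*m
o2=np.vstack([o,np.array([[25,13,40],[-48,-22,0],[-48,22,0]])*m])
x=fit(o,A[1:],o2,np.vstack([B[1:],cs((643,58),(590,412),(443,330))]),[.55,.3,0,.2])
# gauge
gt=lambda *p:px([(y,599-xx) for xx,y in p],336,145,5); gs=lambda *p:px(p,270,215,5)
At=gt((30,48),(32,288),(568,32),(570,264),(428,78),(430,287),(65,65),(192,62),(68,273),(193,267),(548,50))
Bs=gs((25,402),(222,598),(665,205),(362,68),(543,205),(68,381),(177,294),(243,547),(353,452))
print(tri(T,At[[0,1,3,4,5,6,7,8,9]],S,Bs))
fit(np.array([[-125,48,10],[-125,-48,10],[95,48,10],[95,-48,10]])*m,At[:4],np.array([[-125,48,10],[-125,-48,10],[95,-48,10]])*m,Bs[:3],[.55,.1,0,0])
E
python3 fit.py
```

```text
[[0.5246 0.3488 0.0151]
 [0.5119 0.3675 0.0132]
 [0.5221 0.3255 0.0136]
 [0.5383 0.3658 0.0342]
 [0.5416 0.34   0.0388]
 [0.5872 0.3481 0.0411]]
pose [ 0.5633  0.3575 -0.0017  0.2212] 12.67150583991435
[[-0.5, 0.2], [-0.0, 0.4], [0.3, 1.2], [0.2, 0.1], [-0.9, -1.8], [-0.4, -0.6], [-0.3, -0.1], [-0.4, -0.7], [0.5, 0.3], [0.2, -0.4], [0.8, -0.1], [0.3, 0.8], [0.4, 1.1]]
[[0.4537 0.1947 0.0046]
 [0.4518 0.0991 0.0057]
 [0.6708 0.0985 0.0092]
 [0.6039 0.1862 0.0625]
 [0.6032 0.1063 0.0634]
 [0.4674 0.1882 0.0102]
 [0.5177 0.1877 0.0113]
 [0.4666 0.1053 0.0107]
 [0.5166 0.1051 0.0107]]
pose [ 0.5775  0.1463 -0.0038 -0.0053] -0.3056009162708721
[[0.0, 0.5], [-0.0, 0.1], [-0.4, 0.3], [-0.3, 0.0], [-0.5, -0.3], [0.7, -0.4], [1.0, 0.7]]
```

play_rows:
  series:
    - {"xyz": [-20, -6, 0], "yaw": 0, "jaw": -1}
    - {"xyz": [-39, -12.5, 0], "yaw": 0, "jaw": -1}
    - {"xyz": [-39, -12.5, 0], "yaw": 0, "jaw": -1}
    - {"xyz": [-39, -12.5, 0], "yaw": 0, "jaw": -1}
    - {"xyz": [-39, -12.5, 0], "yaw": 0, "jaw": -1}
    - {"xyz": [-39, -12.5, 0], "yaw": 0, "jaw": -1}
    - {"xyz": [-39, -12.5, 0], "yaw": 0, "jaw": -1}
    - {"xyz": [-39, -12.5, 0], "yaw": 0, "jaw": -1}
    - {"xyz": [-39, -12.5, 0], "yaw": 0, "jaw": -1}
    - {"xyz": [-39, -12.5, 0], "yaw": 0, "jaw": -1}
    - {"xyz": [-39, -12.5, 0], "yaw": 0, "jaw": -1}
    - {"xyz": [-39, -12.5, 0], "yaw": 0, "jaw": -1}

```text
time: 1.3
ee_pos: [0.5454, 0.3692, 0.2309]
orientation: [-3.141, -0.001, 2.919]
force: [0.6, 0.0, -0.6]
gripper_width: 0.0856
grip_force: 0.0
```

```bash
cat > go.py <<'E'
import sys,numpy as np
from rig import r
from scipy.spatial.transform import Rotation as Ro
def go(p,yaw=None):
    s=r.state(); R=Ro.from_euler('xyz',s['orientation']); e=np.array(s['ee_pos'])
    print('t',round(s['time'],2),'ee',e.round(4),'ori',np.degrees(s['orientation']).round(2),'F',np.round(s['force'],1),'w',round(s['gripper_width'],4),'g',round(s['grip_force'],1))
    print('tool shift mm',(R.inv().apply(np.array(p)-e)*1000).round(1), 'turn', None if yaw is None else round(-((yaw-np.degrees(s['orientation'][2])+180)%360-180),2))
    return s
if __name__=='__main__': a=list(map(float,sys.argv[1:])); go(a[:3],a[3] if len(a)>3 else None)
E
python3 go.py .5633 .3575 .12 192.7
python3 - <<'E'
from h import *
d=pickle.load(open("s0.pkl","rb"))
print(tri(d["top"],[(418,222),(465,143)],d["scene"],[(372,297),(478,266)]))
E
```

```text
t 1.3 ee [0.5454 0.3692 0.2309] ori [-1.7997e+02 -3.0000e-02  1.6724e+02] F [ 0.6  0.  -0.6] w 0.0856 g 0.0
tool shift mm [-20.1  -7.4 110.9] turn -25.46
[[ 0.52376043  0.06233124  0.07429757]
 [ 0.66157638 -0.020656    0.10707035]]
```

play_rows:
  series:
    - {"xyz": [-7, -2.5, 10], "yaw": 0, "jaw": -1}
    - {"xyz": [-7, -2.5, 25], "yaw": 0, "jaw": -1}
    - {"xyz": [-4, -1.5, 30], "yaw": 0, "jaw": -1}
    - {"xyz": [0, 0, 25], "yaw": -5.5, "jaw": -1}
    - {"xyz": [0, 0, 25], "yaw": -7, "jaw": -1}
    - {"xyz": [0, 0, 10], "yaw": -7, "jaw": -1}
    - {"xyz": [0, 0, 0], "yaw": -6, "jaw": -1}
    - {"xyz": [0, 0, 0], "yaw": 0, "jaw": -1}
    - {"xyz": [0, 0, 0], "yaw": 0, "jaw": -1}

```text
time: 2.2
ee_pos: [0.5601, 0.3603, 0.1062]
orientation: [3.141, -0.0, -2.922]
force: [-0.7, 0.2, 0.4]
gripper_width: 0.0856
grip_force: 0.0
```

```bash
python3 go.py .5633 .3575 .019 192.7
python3 - <<'E'
from rig import r
from h import *
s=r.snapshot("scene"); t=r.snapshot("top")
c=lambda im,x,y,w,h,k: cv2.resize(im[y:y+h,x:x+w],None,fx=k,fy=k,interpolation=cv2.INTER_CUBIC)
cv2.imwrite("pics/d1.png",np.hstack([c(t["color"],215,140,100,140,4),c(s["color"],205,120,100,140,4)]))
E
```

```text
t 2.2 ee [0.5601 0.3603 0.1062] ori [ 1.7998e+02 -2.0000e-02 -1.6744e+02] F [-0.7  0.2  0.4] w 0.0856 g 0.0
tool shift mm [-2.5 -3.4 87.2] turn -0.14
```

View pics/d1.png

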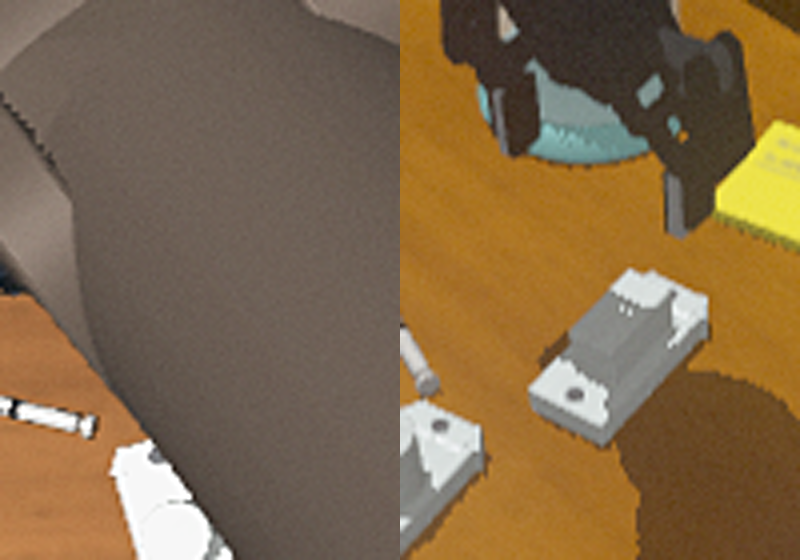

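The gripper stands square over the casting, with the open fingers either side of the boss (boss near (630,310) in the crop). I'll descend and grip.

play_rows:
  series:
    - {"xyz": [-1, -1.5, 15], "yaw": 0, "jaw": -1}
    - {"xyz": [-1, -1.5, 20], "yaw": 0, "jaw": -1}
    - {"xyz": [-0.5, -0.5, 20], "yaw": 0, "jaw": -1}
    - {"xyz": [0, 0, 15], "yaw": 0, "jaw": -1}
    - {"xyz": [0, 0, 10], "yaw": 0, "jaw": -1}
    - {"xyz": [0, 0, 6], "yaw": 0, "jaw": -1}
    - {"xyz": [0, 0, 0], "yaw": 0, "jaw": -1}
    - {"xyz": [0, 0, 0], "yaw": 0, "jaw": -1}

```text
time: 3.1
ee_pos: [0.564, 0.3575, 0.0208]
orientation: [3.141, 0.001, -2.919]
force: [0.7, -0.3, -0.1]
gripper_width: 0.0852
grip_force: 0.0
```

```bash
python3 go.py .5633 .3575 .019 192.7
```

```text
t 3.1 ee [0.564  0.3575 0.0208] ori [ 1.7998e+02  5.0000e-02 -1.6727e+02] F [ 0.7 -0.3 -0.1] w 0.0852 g 0.0
tool shift mm [0.7 0.2 1.8] turn 0.03
```

Now close, gradually.

play_rows:
  series:
    - {"xyz": [0.5, 0, 1.5], "yaw": 0, "jaw": -0.5}
    - {"xyz": [0, 0, 0], "yaw": 0, "jaw": 0}
    - {"xyz": [0, 0, 0], "yaw": 0, "jaw": 0.2}
    - {"xyz": [0, 0, 0], "yaw": 0, "jaw": 0.4}
    - {"xyz": [0, 0, 0], "yaw": 0, "jaw": 0.6}
    - {"xyz": [0, 0, 0], "yaw": 0, "jaw": 1}
    - {"xyz": [0, 0, 0], "yaw": 0, "jaw": 1}
    - {"xyz": [0, 0, 0], "yaw": 0, "jaw": 1}
    - {"xyz": [0, 0, 0], "yaw": 0, "jaw": 1}
  squeeze: 40

```text
time: 4.0
ee_pos: [0.5634, 0.3573, 0.0192]
orientation: [3.141, 0.001, -2.919]
force: [-1.2, -0.4, 5.6]
gripper_width: 0.0252
grip_force: 41.4
```

```bash
python3 go.py .5633 .3575 .1 192.7
```

```text
t 4.0 ee [0.5634 0.3573 0.0192] ori [ 1.7998e+02  4.0000e-02 -1.6727e+02] F [-1.2 -0.4  5.6] w 0.0252 g 41.4
tool shift mm [  0.    0.3 -80.8] turn 0.03
```

play_rows:
  series:
    - {"xyz": [0, 0, -10], "yaw": 0, "jaw": 1}
    - {"xyz": [0, 0, -25], "yaw": 0, "jaw": 1}
    - {"xyz": [0, 0, -30], "yaw": 0, "jaw": 1}
    - {"xyz": [0, 0, -25], "yaw": 0, "jaw": 1}
    - {"xyz": [0, 0, -10], "yaw": 3, "jaw": 1}
    - {"xyz": [0, 0, 0], "yaw": 4, "jaw": 1}
    - {"xyz": [0, 0, 0], "yaw": 4, "jaw": 1}
    - {"xyz": [0, 0, 0], "yaw": 2, "jaw": 1}
    - {"xyz": [0, 0, 0], "yaw": 0, "jaw": 1}
    - {"xyz": [0, 0, 0], "yaw": 0, "jaw": 1}

```text
time: 5.0
ee_pos: [0.563, 0.3569, 0.1187]
orientation: [-3.141, -0.0, 3.138]
force: [1.1, -0.0, -3.4]
gripper_width: 0.0254
grip_force: 40.6
```

```bash
python3 go.py .5175 .1466 .1 179.7
```

```text
t 5.0 ee [0.563  0.3569 0.1187] ori [-1.7998e+02 -2.0000e-02  1.7982e+02] F [ 1.1 -0.  -3.4] w 0.0254 g 40.6
tool shift mm [  44.8 -210.5   18.8] turn 0.12
```

play_rows:
  series:
    - {"xyz": [3, -10, 0], "yaw": 0, "jaw": 1}
    - {"xyz": [5, -25, 0], "yaw": 0, "jaw": 1}
    - {"xyz": [7, -35, 0], "yaw": 0, "jaw": 1}
    - {"xyz": [8, -40, 0], "yaw": 0, "jaw": 1}
    - {"xyz": [8, -40, 0], "yaw": 0, "jaw": 1}
    - {"xyz": [7, -35, 5], "yaw": 0, "jaw": 1}
    - {"xyz": [5, -20, 8], "yaw": 0, "jaw": 1}
    - {"xyz": [2, -5.5, 6], "yaw": 0, "jaw": 1}
    - {"xyz": [0, 0, 0], "yaw": 0, "jaw": 1}
    - {"xyz": [0, 0, 0], "yaw": 0, "jaw": 1}
    - {"xyz": [0, 0, 0], "yaw": 0, "jaw": 1}

```text
time: 6.1
ee_pos: [0.5176, 0.1484, 0.1001]
orientation: [3.141, 0.001, 3.139]
force: [0.6, 0.3, -2.1]
gripper_width: 0.0249
grip_force: 40.6
```

```bash
python3 go.py .5175 .1466 .0302 179.7;python3 - <<'E'
from rig import r
from h import *
s=r.snapshot("scene"); pickle.dump(s,open("s1.pkl","wb"))
c=lambda im,x,y,w,h,k: cv2.resize(im[y:y+h,x:x+w],None,fx=k,fy=k,interpolation=cv2.INTER_CUBIC)
cv2.imwrite("pics/e1.png",c(s["color"],260,180,150,145,4))
E
```

```text
t 6.1 ee [0.5176 0.1484 0.1001] ori [1.7995e+02 4.0000e-02 1.7985e+02] F [ 0.6  0.3 -2.1] w 0.0249 g 40.6
tool shift mm [ 0.1 -1.9 69.9] turn 0.15
```

View pics/e1.png

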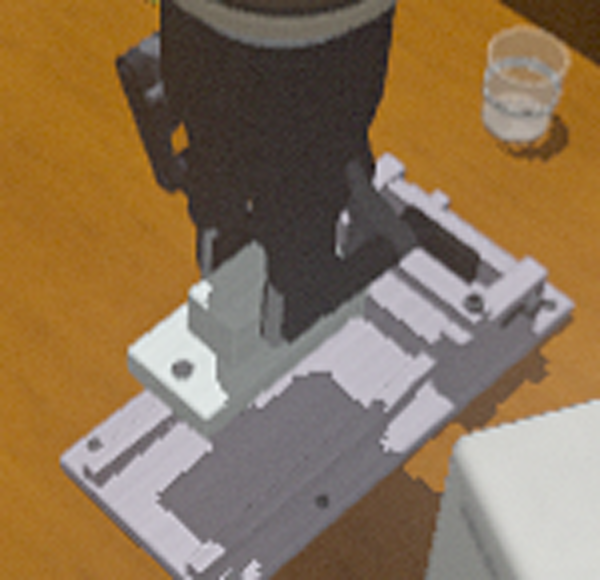

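The casting hangs level over the lane, nose toward the bars, with the foot's tail corners near (130,352) and (212,418) in the crop. I'll check its lateral offset against the expected projection, then lower.

Run:
```python
from h import *
s=pickle.load(open("s1.pkl","rb"))
p=(np.array([(129,352),(210,416),(182,369)])+.5)/4-.5+[260,180]
print(p,proj(s,[[.4696,.1704,.097],[.4696,.1264,.097],[.4796,.1484,.097]]),onz(s,p,.097))
```

```text
[[291.875 267.625]
 [312.125 283.625]
 [305.125 271.875]] [[291.02532294 265.95404438]
 [311.43019243 283.93001807]
 [305.8730987  270.99123966]] [[0.4684446  0.16727108 0.097     ]
 [0.47071564 0.12607921 0.097     ]
 [0.47766909 0.14802078 0.097     ]]
```

play_rows:
  series:
    - {"xyz": [0, -0.9, 10], "yaw": 0, "jaw": 1}
    - {"xyz": [0, -0.9, 15], "yaw": 0, "jaw": 1}
    - {"xyz": [0, 0, 15], "yaw": 0, "jaw": 1}
    - {"xyz": [0, 0, 10], "yaw": 0, "jaw": 1}
    - {"xyz": [0, 0, 0], "yaw": 0, "jaw": 1}
    - {"xyz": [0, 0, 0], "yaw": 0, "jaw": 1}

```text
time: 6.75
ee_pos: [0.5172, 0.1451, 0.0497]
orientation: [-3.142, -0.0, 3.137]
force: [-0.4, -0.2, -2.3]
gripper_width: 0.0251
grip_force: 40.5
```

```bash
python3 go.py .5175 .1466 .0300 179.7
```

```text
t 6.75 ee [0.5172 0.1451 0.0497] ori [-1.8000e+02 -2.0000e-02  1.7974e+02] F [-0.4 -0.2 -2.3] w 0.0251 g 40.5
tool shift mm [-0.3  1.5 19.7] turn 0.04
```

play_rows:
  series:
    - {"xyz": [0, 1, 5], "yaw": 0, "jaw": 1}
    - {"xyz": [0, 0.5, 5], "yaw": 0, "jaw": 1}
    - {"xyz": [0, 0, 4], "yaw": 0, "jaw": 1}
    - {"xyz": [0, 0, 2], "yaw": 0, "jaw": 1}
    - {"xyz": [0, 0, 1.5], "yaw": 0, "jaw": 1}
    - {"xyz": [0, 0, 0.8], "yaw": 0, "jaw": 1}
    - {"xyz": [0, 0, 0], "yaw": 0, "jaw": 1}
    - {"xyz": [0, 0, 0], "yaw": 0, "jaw": 1}

```text
time: 7.55
ee_pos: [0.5172, 0.1465, 0.0316]
orientation: [3.141, 0.0, 3.137]
force: [0.4, -0.5, -1.5]
gripper_width: 0.0251
grip_force: 40.5
```

```bash
python3 go.py .5175 .1466 .0292 179.7
```

```text
t 7.55 ee [0.5172 0.1465 0.0316] ori [1.7999e+02 1.0000e-02 1.7973e+02] F [ 0.4 -0.5 -1.5] w 0.0251 g 40.5
tool shift mm [-0.3  0.1  2.4] turn 0.03
```

play_rows:
  series:
    - {"xyz": [0, 0, 0.7], "yaw": 0, "jaw": 1}
    - {"xyz": [0, 0, 0.7], "yaw": 0, "jaw": 1}
    - {"xyz": [0, 0, 0.5], "yaw": 0, "jaw": 1}
    - {"xyz": [0, 0, 0], "yaw": 0, "jaw": 1}
    - {"xyz": [0, 0, 0], "yaw": 0, "jaw": 1}

```text
time: 8.05
ee_pos: [0.5171, 0.1465, 0.0296]
orientation: [3.142, -0.0, 3.137]
force: [-0.2, 0.2, -2.4]
gripper_width: 0.0252
grip_force: 40.5
```

play_rows:
  series:
    - {"xyz": [0, 0, 0.5], "yaw": 0, "jaw": 1}
    - {"xyz": [0, 0, 0.4], "yaw": 0, "jaw": 1}
    - {"xyz": [0, 0, 0], "yaw": 0, "jaw": 1}
    - {"xyz": [0, 0, 0], "yaw": 0, "jaw": 1}

```text
time: 8.45
ee_pos: [0.5173, 0.1466, 0.0292]
orientation: [3.141, 0.0, 3.137]
force: [-1.2, -0.7, 5.9]
gripper_width: 0.0251
grip_force: 41.5
```

It's on the floor (+8 N change). Release and rise.

play_rows:
  series:
    - {"xyz": [0, 0, 0], "yaw": 0, "jaw": 0.3}
    - {"xyz": [0, 0, 0], "yaw": 0, "jaw": 0.1}
    - {"xyz": [0, 0, 0], "yaw": 0, "jaw": -0.2}
    - {"xyz": [0, 0, 0], "yaw": 0, "jaw": -0.2}
    - {"xyz": [0, 0, -5], "yaw": 0, "jaw": -0.2}
    - {"xyz": [0, 0, -15], "yaw": 0, "jaw": -0.2}
    - {"xyz": [0, 0, -20], "yaw": 0, "jaw": -0.2}
    - {"xyz": [0, 0, -20], "yaw": 0, "jaw": -0.2}
    - {"xyz": [15, 0, 0], "yaw": 0, "jaw": 0.5}
    - {"xyz": [20, 0, 0], "yaw": 0, "jaw": 1}
    - {"xyz": [15, 0, 0], "yaw": 0, "jaw": 1}
    - {"xyz": [0, 0, 0], "yaw": 0, "jaw": 1}

```text
time: 9.65
ee_pos: [0.4652, 0.1467, 0.089]
orientation: [-3.141, -0.001, 3.138]
force: [0.5, -0.5, -0.4]
gripper_width: 0.0
grip_force: 0.0
```

```bash
python3 go.py .4775 .1466 .033 179.7;python3 - <<'E'
from rig import r
from h import *
s=r.snapshot("scene"); pickle.dump(s,open("s2.pkl","wb"))
c=lambda im,x,y,w,h,k: cv2.resize(im[y:y+h,x:x+w],None,fx=k,fy=k,interpolation=cv2.INTER_CUBIC)
cv2.imwrite("pics/e2.png",c(s["color"],265,210,140,130,4))
E
```

```text
t 9.65 ee [0.4652 0.1467 0.089 ] ori [-1.7999e+02 -8.0000e-02  1.7979e+02] F [ 0.5 -0.5 -0.4] w 0.0 g 0.0
tool shift mm [-12.4  -0.1  56. ] turn 0.09
```

View pics/e2.png

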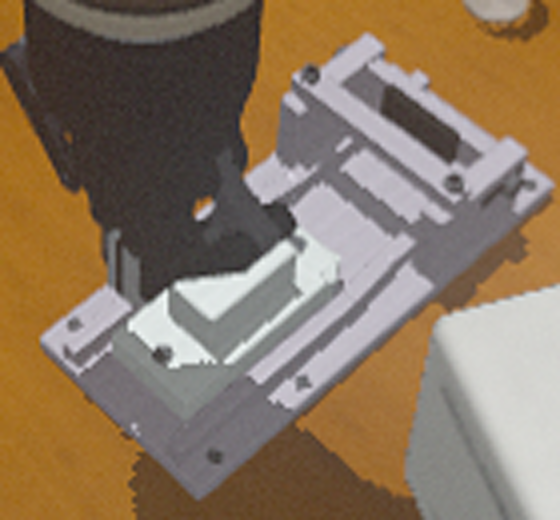

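The casting lies flat between the guides, nose toward the bridge, with the tail hole near (160,353) and boss rear corners near (172,292) and (218,360). With the fingers shut, I'll go down behind the boss.

play_rows:
  series:
    - {"xyz": [-4, 0, 10], "yaw": 0, "jaw": 1}
    - {"xyz": [-3, 0, 15], "yaw": 0, "jaw": 1}
    - {"xyz": [0, 0, 15], "yaw": 0, "jaw": 1}
    - {"xyz": [0, 0, 10], "yaw": 0, "jaw": 1}
    - {"xyz": [0, 0, 5], "yaw": 0, "jaw": 1}
    - {"xyz": [0, 0, 3], "yaw": 0, "jaw": 1}
    - {"xyz": [0, 0, 0], "yaw": 0, "jaw": 1}
    - {"xyz": [0, 0, 0], "yaw": 0, "jaw": 1}

```text
time: 10.5
ee_pos: [0.4745, 0.1468, 0.0311]
orientation: [3.141, 0.001, 3.137]
force: [-0.8, 0.1, -0.6]
gripper_width: 0.0004
grip_force: 0.0
```

```bash
python3 go.py .4775 .1464 .031 179.7
```

```text
t 10.5 ee [0.4745 0.1468 0.0311] ori [1.7998e+02 4.0000e-02 1.7973e+02] F [-0.8  0.1 -0.6] w 0.0004 g 0.0
tool shift mm [-3.  -0.4  0.1] turn 0.03
```

play_rows:
  series:
    - {"xyz": [-2, 0, 0], "yaw": 0, "jaw": 1}
    - {"xyz": [-2, 0, 0], "yaw": 0, "jaw": 1}
    - {"xyz": [-2, 0, 0], "yaw": 0, "jaw": 1}
    - {"xyz": [-2, 0, 0], "yaw": 0, "jaw": 1}
    - {"xyz": [-2, 0, 0], "yaw": 0, "jaw": 1}
    - {"xyz": [-2, 0, 0], "yaw": 0, "jaw": 1}
    - {"xyz": [-2, 0, 0], "yaw": 0, "jaw": 1}
    - {"xyz": [-2, 0, 0], "yaw": 0, "jaw": 1}

```text
time: 11.3
ee_pos: [0.4903, 0.1466, 0.0307]
orientation: [3.142, -0.0, 3.137]
force: [-0.0, -0.5, 0.6]
gripper_width: -0.0003
grip_force: 0.3
```

play_rows:
  series:
    - {"xyz": [-2, 0, 0], "yaw": 0, "jaw": 1}
    - {"xyz": [-3, 0, 0], "yaw": 0, "jaw": 1}
    - {"xyz": [-3, 0, 0], "yaw": 0, "jaw": 1}
    - {"xyz": [-3, 0, 0], "yaw": 0, "jaw": 1}
    - {"xyz": [-3, 0, 0], "yaw": 0, "jaw": 1}
    - {"xyz": [-2, 0, 0], "yaw": 0, "jaw": 1}

```text
time: 11.9
ee_pos: [0.5065, 0.1466, 0.0307]
orientation: [3.142, 0.0, 3.137]
force: [-1.0, -0.3, -1.0]
gripper_width: 0.0002
grip_force: 0.3
```

play_rows:
  series:
    - {"xyz": [-2, 0, 0], "yaw": 0, "jaw": 1}
    - {"xyz": [-2, 0, 0], "yaw": 0, "jaw": 1}
    - {"xyz": [-2, 0, 0], "yaw": 0, "jaw": 1}
    - {"xyz": [-2, 0, 0], "yaw": 0, "jaw": 1}
    - {"xyz": [-2, 0, 0], "yaw": 0, "jaw": 1}
    - {"xyz": [-2, 0, 0], "yaw": 0, "jaw": 1}
    - {"xyz": [-2, 0, 0], "yaw": 0, "jaw": 1}
    - {"xyz": [-2, 0, 0], "yaw": 0, "jaw": 1}

```text
time: 12.7
ee_pos: [0.5223, 0.1464, 0.0307]
orientation: [-3.142, -0.0, 3.137]
force: [-1.4, 0.0, -0.6]
gripper_width: -0.0001
grip_force: 0.7
```

```bash
python3 go.py .545 .1464 .031 179.7;python3 - <<'E'
from rig import r
from h import *
s=r.snapshot("scene"); pickle.dump(s,open("s3.pkl","wb"))
c=lambda im,x,y,w,h,k: cv2.resize(im[y:y+h,x:x+w],None,fx=k,fy=k,interpolation=cv2.INTER_CUBIC)
cv2.imwrite("pics/e3.png",c(s["color"],265,210,140,130,4))
E
```

```text
t 12.7 ee [0.5223 0.1464 0.0307] ori [-180.     -0.    179.73] F [-1.4  0.  -0.6] w -0.0001 g 0.7
tool shift mm [-22.7   0.1  -0.3] turn 0.03
```

View pics/e3.png

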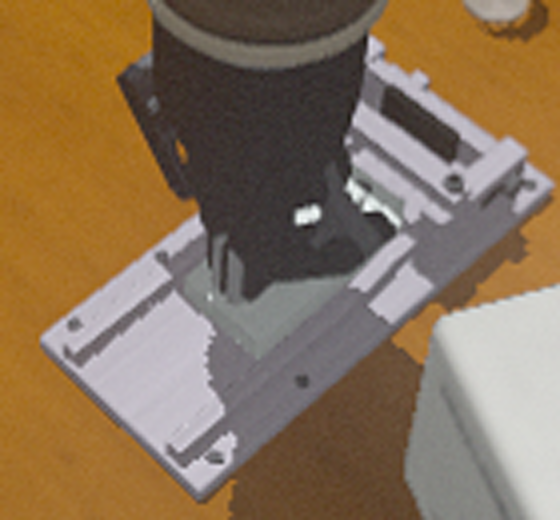

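The casting is sliding along straight in the lane, with its nose under the bar near (375,205). Next is the approach, then small feeling steps.

play_rows:
  series:
    - {"xyz": [-2, 0, 0], "yaw": 0, "jaw": 1}
    - {"xyz": [-2, 0, 0], "yaw": 0, "jaw": 1}
    - {"xyz": [-2, 0, 0], "yaw": 0, "jaw": 1}
    - {"xyz": [-2, 0, 0], "yaw": 0, "jaw": 1}
    - {"xyz": [-2, 0, 0], "yaw": 0, "jaw": 1}
    - {"xyz": [-2, 0, 0], "yaw": 0, "jaw": 1}
    - {"xyz": [-2, 0, 0], "yaw": 0, "jaw": 1}
    - {"xyz": [-2, 0, 0], "yaw": 0, "jaw": 1}
    - {"xyz": [-2, 0, 0], "yaw": 0, "jaw": 1}
    - {"xyz": [-2, 0, 0], "yaw": 0, "jaw": 1}
    - {"xyz": [-2, 0, 0], "yaw": 0, "jaw": 1}
    - {"xyz": [-2, 0, 0], "yaw": 0, "jaw": 1}

```text
time: 13.95
ee_pos: [0.5463, 0.1463, 0.0307]
orientation: [3.142, 0.0, 3.137]
force: [-1.9, 0.8, 1.2]
gripper_width: -0.0001
grip_force: 1.0
```

play_rows:
  series:
    - {"xyz": [-1, 0, 0], "yaw": 0, "jaw": 1}
    - {"xyz": [-1, 0, 0], "yaw": 0, "jaw": 1}
    - {"xyz": [-1, 0, 0], "yaw": 0, "jaw": 1}
    - {"xyz": [-1, 0, 0], "yaw": 0, "jaw": 1}
    - {"xyz": [-1, 0, 0], "yaw": 0, "jaw": 1}
    - {"xyz": [0, 0, 0], "yaw": 0, "jaw": 1}

```text
time: 14.55
ee_pos: [0.5515, 0.1463, 0.0307]
orientation: [3.141, 0.0, 3.137]
force: [-1.3, 0.6, -0.0]
gripper_width: 0.0
grip_force: 0.4
```

play_rows:
  series:
    - {"xyz": [-0.7, 0, 0], "yaw": 0, "jaw": 1}
    - {"xyz": [-0.7, 0, 0], "yaw": 0, "jaw": 1}
    - {"xyz": [-0.6, 0, 0], "yaw": 0, "jaw": 1}
    - {"xyz": [0, 0, 0], "yaw": 0, "jaw": 1}

```text
time: 14.95
ee_pos: [0.5533, 0.1463, 0.0307]
orientation: [3.142, 0.0, 3.137]
force: [-0.8, 0.7, 0.2]
gripper_width: -0.0001
grip_force: 0.6
```

play_rows:
  series:
    - {"xyz": [-0.5, 0, 0], "yaw": 0, "jaw": 1}
    - {"xyz": [-0.5, 0, 0], "yaw": 0, "jaw": 1}
    - {"xyz": [-0.5, 0, 0], "yaw": 0, "jaw": 1}
    - {"xyz": [0, 0, 0], "yaw": 0, "jaw": 1}

```text
time: 15.35
ee_pos: [0.5548, 0.1463, 0.0307]
orientation: [3.142, 0.0, 3.137]
force: [-1.0, -0.2, 0.1]
gripper_width: 0.0002
grip_force: 0.7
```

play_rows:
  series:
    - {"xyz": [-0.5, 0, 0], "yaw": 0, "jaw": 1}
    - {"xyz": [-0.5, 0, 0], "yaw": 0, "jaw": 1}
    - {"xyz": [-0.5, 0, 0], "yaw": 0, "jaw": 1}
    - {"xyz": [0, 0, 0], "yaw": 0, "jaw": 1}

```text
time: 15.75
ee_pos: [0.5563, 0.1463, 0.0307]
orientation: [3.142, 0.0, 3.137]
force: [-2.8, -0.1, 1.7]
gripper_width: -0.0002
grip_force: 0.7
```

play_rows:
  series:
    - {"xyz": [-0.5, 0, 0], "yaw": 0, "jaw": 1}
    - {"xyz": [-0.5, 0, 0], "yaw": 0, "jaw": 1}
    - {"xyz": [0, 0, 0], "yaw": 0, "jaw": 1}

```text
time: 16.05
ee_pos: [0.5573, 0.1463, 0.0307]
orientation: [3.142, 0.0, 3.137]
force: [-1.1, 0.6, 0.6]
gripper_width: 0.0002
grip_force: 0.7
```

play_rows:
  series:
    - {"xyz": [-0.5, 0, 0], "yaw": 0, "jaw": 1}
    - {"xyz": [-0.5, 0, 0], "yaw": 0, "jaw": 1}
    - {"xyz": [-0.5, 0, 0], "yaw": 0, "jaw": 1}
    - {"xyz": [0, 0, 0], "yaw": 0, "jaw": 1}

```text
time: 16.45
ee_pos: [0.5588, 0.1463, 0.0307]
orientation: [3.142, 0.0, 3.137]
force: [-1.4, 0.2, 0.2]
gripper_width: 0.0001
grip_force: 0.7
```

play_rows:
  series:
    - {"xyz": [-0.5, 0, 0], "yaw": 0, "jaw": 1}
    - {"xyz": [-0.5, 0, 0], "yaw": 0, "jaw": 1}
    - {"xyz": [-0.5, 0, 0], "yaw": 0, "jaw": 1}
    - {"xyz": [0, 0, 0], "yaw": 0, "jaw": 1}

```text
time: 16.85
ee_pos: [0.5603, 0.1463, 0.0307]
orientation: [3.142, 0.0, 3.137]
force: [-1.1, 0.8, -0.0]
gripper_width: 0.0
grip_force: 0.7
```

play_rows:
  series:
    - {"xyz": [-0.5, 0, 0], "yaw": 0, "jaw": 1}
    - {"xyz": [-0.5, 0, 0], "yaw": 0, "jaw": 1}
    - {"xyz": [-0.5, 0, 0], "yaw": 0, "jaw": 1}
    - {"xyz": [0, 0, 0], "yaw": 0, "jaw": 1}

```text
time: 17.25
ee_pos: [0.5618, 0.1463, 0.0307]
orientation: [3.142, 0.0, 3.137]
force: [-1.6, 0.4, -0.1]
gripper_width: -0.0001
grip_force: 0.7
```

play_rows:
  series:
    - {"xyz": [-0.5, 0, 0], "yaw": 0, "jaw": 1}
    - {"xyz": [-0.5, 0, 0], "yaw": 0, "jaw": 1}
    - {"xyz": [-0.5, 0, 0], "yaw": 0, "jaw": 1}
    - {"xyz": [0, 0, 0], "yaw": 0, "jaw": 1}

```text
time: 17.65
ee_pos: [0.5633, 0.1462, 0.0307]
orientation: [3.142, 0.0, 3.137]
force: [-2.0, -0.3, 1.0]
gripper_width: 0.0004
grip_force: 0.7
```

play_rows:
  series:
    - {"xyz": [-0.5, 0, 0], "yaw": 0, "jaw": 1}
    - {"xyz": [-0.5, 0, 0], "yaw": 0, "jaw": 1}
    - {"xyz": [-0.5, 0, 0], "yaw": 0, "jaw": 1}
    - {"xyz": [0, 0, 0], "yaw": 0, "jaw": 1}

```text
time: 18.05
ee_pos: [0.5648, 0.1463, 0.0307]
orientation: [3.142, 0.0, 3.137]
force: [-1.6, 0.3, 0.4]
gripper_width: 0.0004
grip_force: 0.7
```

play_rows:
  series:
    - {"xyz": [-0.5, 0, 0], "yaw": 0, "jaw": 1}
    - {"xyz": [-0.5, 0, 0], "yaw": 0, "jaw": 1}
    - {"xyz": [-0.5, 0, 0], "yaw": 0, "jaw": 1}
    - {"xyz": [0, 0, 0], "yaw": 0, "jaw": 1}

```text
time: 18.45
ee_pos: [0.5663, 0.1463, 0.0307]
orientation: [3.142, 0.0, 3.137]
force: [-1.7, 0.3, 0.0]
gripper_width: 0.0001
grip_force: 0.7
```

play_rows:
  series:
    - {"xyz": [-0.5, 0, 0], "yaw": 0, "jaw": 1}
    - {"xyz": [-0.5, 0, 0], "yaw": 0, "jaw": 1}
    - {"xyz": [-0.5, 0, 0], "yaw": 0, "jaw": 1}
    - {"xyz": [0, 0, 0], "yaw": 0, "jaw": 1}

```text
time: 18.85
ee_pos: [0.5678, 0.1462, 0.0307]
orientation: [3.142, 0.0, 3.137]
force: [-1.4, -0.3, 0.3]
gripper_width: 0.0001
grip_force: 0.7
```

play_rows:
  series:
    - {"xyz": [-0.5, 0, 0], "yaw": 0, "jaw": 1}
    - {"xyz": [-0.5, 0, 0], "yaw": 0, "jaw": 1}
    - {"xyz": [-0.5, 0, 0], "yaw": 0, "jaw": 1}
    - {"xyz": [0, 0, 0], "yaw": 0, "jaw": 1}

```text
time: 19.25
ee_pos: [0.569, 0.1463, 0.0307]
orientation: [3.142, -0.0, 3.137]
force: [-2.7, 0.7, 1.9]
gripper_width: -0.0001
grip_force: 1.5
```

play_rows:
  series:
    - {"xyz": [-0.5, 0, 0], "yaw": 0, "jaw": 1}
    - {"xyz": [0, 0, 0], "yaw": 0, "jaw": 1}
    - {"xyz": [0, 0, 0], "yaw": 0, "jaw": 1}

```text
time: 19.55
ee_pos: [0.5692, 0.1464, 0.0306]
orientation: [3.142, -0.001, 3.137]
force: [-3.8, 0.9, 4.4]
gripper_width: -0.0003
grip_force: 2.6
```

play_rows:
  series:
    - {"xyz": [-0.5, 0, 0], "yaw": 0, "jaw": 1}
    - {"xyz": [0, 0, 0], "yaw": 0, "jaw": 1}
    - {"xyz": [0, 0, 0], "yaw": 0, "jaw": 1}

```text
time: 19.85
ee_pos: [0.5694, 0.1464, 0.0306]
orientation: [-3.142, -0.001, 3.137]
force: [-6.0, -0.2, 3.9]
gripper_width: 0.0003
grip_force: 3.0
```

play_rows:
  series:
    - {"xyz": [-0.5, 0, 0], "yaw": 0, "jaw": 1}
    - {"xyz": [-0.5, 0, 0], "yaw": 0, "jaw": 1}
    - {"xyz": [0, 0, 0], "yaw": 0, "jaw": 1}
    - {"xyz": [0, 0, 0], "yaw": 0, "jaw": 1}

```text
time: 20.25
ee_pos: [0.5697, 0.1465, 0.0305]
orientation: [-3.142, -0.002, 3.137]
force: [-8.3, 0.7, 5.3]
gripper_width: 0.0003
grip_force: 4.1
```

play_rows:
  series:
    - {"xyz": [-0.5, 0, 0], "yaw": 0, "jaw": 1}
    - {"xyz": [-0.5, 0, 0], "yaw": 0, "jaw": 1}
    - {"xyz": [-0.5, 0, 0], "yaw": 0, "jaw": 1}
    - {"xyz": [0, 0, 0], "yaw": 0, "jaw": 1}
    - {"xyz": [0, 0, 0], "yaw": 0, "jaw": 1}

```text
time: 20.75
ee_pos: [0.5701, 0.1465, 0.0303]
orientation: [-3.141, -0.004, 3.138]
force: [-10.9, 1.3, 6.9]
gripper_width: 0.0001
grip_force: 5.7
```

play_rows:
  series:
    - {"xyz": [-0.5, 0, 0], "yaw": 0, "jaw": 1}
    - {"xyz": [-0.6, 0, 0], "yaw": 0, "jaw": 1}
    - {"xyz": [0, 0, 0], "yaw": 0, "jaw": 1}
    - {"xyz": [0, 0, 0], "yaw": 0, "jaw": 1}
    - {"xyz": [0, 0, 0], "yaw": 0, "jaw": 1}
    - {"xyz": [0, 0, 0], "yaw": 0, "jaw": 1}
    - {"xyz": [0, 0, 0], "yaw": 0, "jaw": 1}

```text
time: 21.45
ee_pos: [0.5705, 0.1466, 0.0303]
orientation: [-3.141, -0.006, 3.138]
force: [-13.4, 1.2, 10.1]
gripper_width: 0.0002
grip_force: 6.9
```

play_rows:
  series:
    - {"xyz": [0, 0, 0], "yaw": 0, "jaw": 1}
    - {"xyz": [0, 0, 0], "yaw": 0, "jaw": 1}
    - {"xyz": [0, 0, 0], "yaw": 0, "jaw": 1}
    - {"xyz": [0.5, 0, 0], "yaw": 0, "jaw": 1}
    - {"xyz": [0.5, 0, 0], "yaw": 0, "jaw": 1}
    - {"xyz": [0.5, 0, 0], "yaw": 0, "jaw": 1}
    - {"xyz": [0.5, 0, 0], "yaw": 0, "jaw": 1}
    - {"xyz": [0.5, 0, 0], "yaw": 0, "jaw": 1}
    - {"xyz": [0.5, 0, 0], "yaw": 0, "jaw": 1}
    - {"xyz": [0.5, 0, 0], "yaw": 0, "jaw": 1}
    - {"xyz": [0.5, 0, 0], "yaw": 0, "jaw": 1}
    - {"xyz": [0.5, 0, 0], "yaw": 0, "jaw": 1}

```text
time: 22.65
ee_pos: [0.5694, 0.1462, 0.0306]
orientation: [-3.142, 0.0, 3.137]
force: [-1.4, -0.1, -0.7]
gripper_width: 0.0002
grip_force: 1.2
```

play_rows:
  series:
    - {"xyz": [0.5, 0, 0], "yaw": 0, "jaw": 1}
    - {"xyz": [0.5, 0, 0], "yaw": 0, "jaw": 1}
    - {"xyz": [1, 0, 0], "yaw": 0, "jaw": 1}
    - {"xyz": [1, 0, 0], "yaw": 0, "jaw": 1}
    - {"xyz": [2, 0, 0], "yaw": 0, "jaw": 1}
    - {"xyz": [2, 0, -5], "yaw": 0, "jaw": 1}
    - {"xyz": [2, 0, -10], "yaw": 0, "jaw": 1}
    - {"xyz": [10, 0, -20], "yaw": 0, "jaw": 1}
    - {"xyz": [30, 0, -25], "yaw": 0, "jaw": 1}
    - {"xyz": [40, 0, -30], "yaw": 0, "jaw": 1}
    - {"xyz": [40, 0, -20], "yaw": 0, "jaw": 1}
    - {"xyz": [10, 0, 0], "yaw": 0, "jaw": 1}

```text
time: 23.85
ee_pos: [0.4276, 0.1473, 0.1436]
orientation: [3.14, 0.002, 3.138]
force: [0.8, 0.6, -0.1]
gripper_width: 0.0001
grip_force: 0.0
```

```bash
python3 go.py .545 .1464 .031 179.7;python3 - <<'E'
from rig import r
from h import *
s=r.snapshot("scene"); pickle.dump(s,open("s4.pkl","wb"))
c=lambda im,x,y,w,h,k: cv2.resize(im[y:y+h,x:x+w],None,fx=k,fy=k,interpolation=cv2.INTER_CUBIC)
cv2.imwrite("pics/e4.png",c(s["color"],265,210,140,130,5))
E
```

```text
t 23.85 ee [0.4276 0.1473 0.1436] ori [1.7989e+02 1.2000e-01 1.7982e+02] F [ 0.8  0.6 -0.1] w 0.0001 g 0.0
tool shift mm [-117.1   -0.8  112.8] turn 0.12
```

View pics/e4.png

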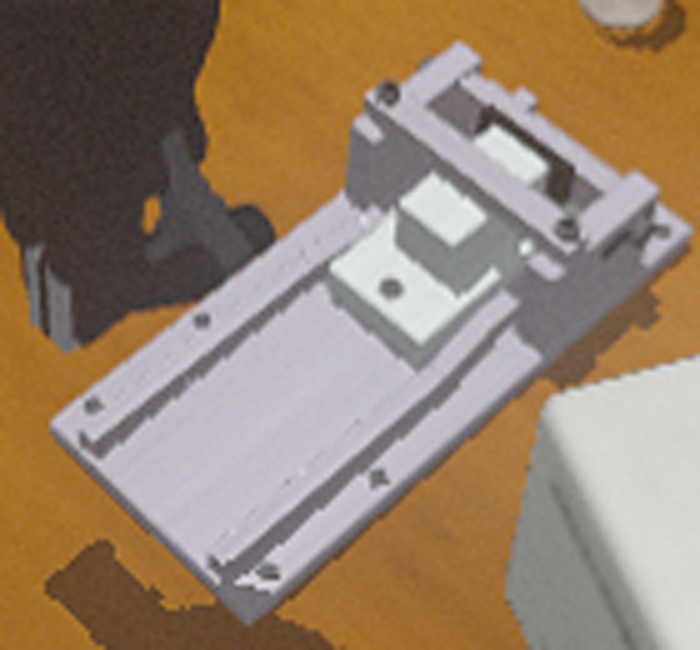

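The casting lies flat in the lane. Its boss passes under the first bar and rests against the dark facing near (540,160), and the gripper is well clear. I'm handing in.

```bash
python3 -c "
from rig import r
print(r.finish_job())"
```

```text
the job is handed in; nothing more can be done
None
```

The casting with the rectangular boss was laid in the lane, released, and pushed under the first bar until its boss stopped against the lower bar. I pressed with 12–13 N, left the casting there, and handed the job in at about 24 s; no verdict was shown.

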